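Open the blast gate and hold the chip extractor's starter on START

TASK

Get the chip extraction going at the planing bench: first pull the blast gate of the bench hood straight up until it is fully open, with the extractor still switched off. Then turn the starter's selector from off, past its first and second click positions, to the third (the sprung START position) and keep it there against its spring: your program finishes while the gripper is still holding the selector at START. The gate must stay fully open, and the hand plane, mallet, glue bottle and try square on the bench are to be left where they are.

Things in the scene. Friction and masses are not known exactly. Their poses are not given: they have to be found in the camera images.
- branch: Extraction branch fixed to the bench, bare metal: box hood (160 wide, 128 high, mouth 136 mm out at -x), behind it the upright blast gate frame (140 wide, 16 thick, top edge 148 mm above the bench), then a 100 mm pipe bending down through the bench (to +217 mm along x, 125 high). Origin: on the bench under the gate frame's middle; x along the pipe, y along the gate's width, z up.
- gate (a joint): How far the gate blade is raised, m: 0 shut, 0.112 at the upper stop; above 0.095 is fully open. Slides vertically with about 5 N of friction plus 2 N of weight, and stays at the height where it is left. Starts shut or nearly shut (0 to 0.03).
- gate_lip (a point): Centre of the pull lip on the blade's top edge: aluminium bar 100 mm long (its y), 12 thick (its x), 24 high (z), on the 4 mm thick, 112 wide steel blade that goes down into the frame. Shut, it is 180 mm above the bench with 20 mm of bare blade between lip and frame; it rises with the blade. Grip it from above across its thickness (fingers closing along its x).
- starter: Extractor's starter box, screwed flat to the bench: grey, 124 x 124 mm, 80 high, a 78 mm aluminium plate on top carrying the black selector; 16 mm wide fixing feet reach to 75 mm along y, a conduit to 130 mm along +x. Origin: on the bench on the selector's axis; z up. It is on the other side of the bench from the branch; either may be on the left.
- selector (a joint): Selector angle, rad, growing clockwise seen from above (about -z): 0 off, first click 0.45 (half speed), second 0.90 (full speed), third 1.35 (START), end stop 1.40. START counts from 1.25. It stays by itself at 0, 0.45 and 0.90; let go at START, its spring turns it back to 0.90. About 0.12 Nm to pass the first clicks, 0.31 to reach START, 0.25 to 0.48 to hold it.
- selector_grip (a point): Point on the selector's vertical axis, at grip height 111 mm above the bench. Black bar grip 14 mm wide (its y), 52 long plus a 7 mm wide nose at the pointer end (+x), sides from 91 to 122 mm above the bench, on a 44 mm disc. The bar lies along this point's x, which turns with it and at off points along the box's +x. Marks round it: a bar at off, then one, two, three dots.
- plane: Bystander: metal hand plane with dark wooden handles, 245 x 60 mm, about 125 mm high, standing on its sole beyond the work. Origin: centre of its underside.
- mallet: Bystander: joiner's wooden mallet lying on the bench, head 125 x 75 x 60 mm, 335 mm long in all. Origin: on the bench, near the middle of its length.
- glue: Bystander: white glue bottle, 64 mm across, 170 mm high. Origin: centre of its foot.
- square: Bystander: try square lying on the bench, dark wooden stock 120 mm, steel blade 155 mm. Origin: under the middle of the stock.

How it is judged:
On the way:
1. the blast gate is fully open while the selector is still at off (value of joint gate above 0.095 m and value of joint selector below 0.2 rad), for 0.2 s.
At the end, for the whole second after the job is handed in: The gripper is holding the selector at START (joint above 1.25 rad, fingers pressing on it with more than 2 N) through the last second, with the blast gate still fully open by itself (raised more than 95 mm, the robot not touching it) (value of joint selector above 1.25 rad and contact force between the fingers and starter above 2 N and value of joint gate above 0.095 m and contact force between each of the arm, the fingers and branch below 0.5 N); the arm keeps its last pose, push and grip.
It fails at once if a tool or the bottle on the bench is pushed more than 30 mm or knocked over (distance of any of plane, mallet, square, glue from where it was at the start of the episode above 0.03 m or angle between any of glue, plane's own z axis and vertical above 0.5 rad).
It also fails if it takes over 48 s, if anything falls off the work surface, if the arm or the gripper's body presses on something with over 40 N, if the wrist force passes 120 N, or if a joint passes its speed limit or range.

ROBOT

A 6-joint arm with a two-finger parallel gripper is mounted at the origin on the work surface. World frame = base frame: x ahead of the robot, y to its left, z up, the work surface at z = 0. Lengths are in m, angles in rad, forces in N, time in s.
With the tool pointing down it reaches from about 0.275 to 0.825 m from the base axis. Payload 4.9 kg.
Tool frame: the origin (TCP) lies midway between the tips of the shut fingers; the grasp point (between the pads) lies 19 mm behind it; z points along the fingers, y is the direction in which the jaws open and shut (so a half turn about z gives the same grasp; the last joint's range is limited). The gripper opens to 85 mm and grips with 20 to 120 N. Pads are 22 mm wide; open, the fingers measure 114 mm over their backs; the gripper's body (76 mm by 85 mm) begins 54 mm behind the grasp point. The pads swing forward as they close: fully open they stand 13 mm farther back than shut.
Start: joints at [1.061, 0.326, -0.193, 1.052, 0, 1.437], TCP at [0.202, 0.512, 0.195] pointing down, gripper open.
Joint ranges: [-2.65, 2.65], [-0.97, 1.79], [-1.3, 1.35], [-1.93, 2.1], [-1.47, 1.37], [-3.14, 3.14]. Speed limits (rad/s): [2.57, 2.57, 3.14, 3.14, 3.14, 3.14].

INTERFACE

Orientations are given as [roll, pitch, yaw] about the fixed x, y, z axes, in that order (R = Rz(yaw) Ry(pitch) Rx(roll)).
In Python, from rig import env, viewer gives the robot as it stands. The module is installed in compiled form; this text tells all that it offers.
- The arm moves only by the tool jog_arm, never from a script. Its argument "increments" is a list of rows, each a list of 2 entries, a list of its own where there are three numbers: the shift along the tool's x, y, z each as a share of 0.5 m, from -1 to 1, then the turn about the tool's z as a share of 0.15 rad, from -1 to 1. In form: [[[x, y, z], twist], ...]. A call has 1 to 20 rows; each row shifts and turns the pose as measured when the row begins, along the tool's axes as they then stand; what a row does not reach is not made up. A row lasts 1/10 s, in which the tool goes at most 50 mm and 8.59 degrees, less where a joint would pass 70% of its speed; a pose out of reach is approached as far as the arm can. A call with a number of a shift or a turn outside -1 to 1 is refused whole. A call with a gripper value outside its range is refused whole. "gripper" is the gripper command: -1 is shut, 1 is fully open, values between are in proportion, set as the call begins (left out, the last holds). The fingers move at their own pace and stop on an object; "grip_force" is the grip in N (left out, the last holds). Time passes only in rows, so rows that do not move let the fingers close. It gives the time, the measured TCP pose, the force and the opening at its end, in the units of the state.
- env.read_state(): the state, without advancing time (a new reading comes with each control period).
- viewer.snapshot(name): name is "scene" or "top"; returns the picture (420x560x3 uint8, red, green, blue); there is no depth.
- viewer.camera_model(name): a dict with "vertical_fov" (degrees; the focal length in pixels is half the picture's height over the tangent of half this angle, whatever the lens; pixels are square), "cx", "cy" (the principal point, pixels), "k1" (the pictures are not rectified: a ray, as slopes to the right and down, at radius r is drawn at 1 + k1 r^2 times it, then the intrinsics apply), "R" (3x3) and "t" (3): a world point X has camera coordinates R X + t. Camera axes: x right, y down, z forward; pixel columns grow to the right and rows downward; lengths in m; the calibration is good to about 2 mm. A picture is of the moment at which its call begins. camera_model takes no time and is no camera call.
- env.hand_in(): hands the job in, once; it reports no verdict.
Trained networks look in the newest picture that a camera, given by its name, has taken for a name from the list of things; names that differ only in an ending like _2 or _b are one class to them, and where a whole thing is asked for, a point or a joint stands for the part that bears it (a point fixed in the world has none). Each returns a list of dicts, best first, with "p" (0 to 1); they miss things now and then, are a little off and sometimes report something else, mostly with a low value. They report only what shows in the picture. A call takes as long as a camera call.
- viewer.spot_in(camera, name): "at" ([row, column] in pixels, amid what is visible of it).
- viewer.landmark_of(camera, name): "at" ([row, column] in pixels: a listed point, or the origin of a listed thing).
The state is a dict: "clock": time; "joint_pos": joint angles; "qd": joint speeds; "joint_torque": joint torques, N m; "tool_pos": TCP position; "eef_rot": TCP orientation; "contact_force": force on the tool from outside, world axes, zero at the start; "moment": the same for the moment, N m; "opening": finger opening in m.
Only numpy, scipy, OpenCV 4.12 (cv2) and the standard library are available. Lean on these libraries where they do the work, as an engineer would, in place of code of your own. Each camera call takes 0.05 s, during which the arm holds its last target. There are 200 camera calls.

## Working session

There is one attempt and no reset: what is moved stays moved. The work goes in short steps, Python scripts to look and compute and a tool call to move; the robot and the scene stay as the last step left them, time stands still between calls to the robot, and variables do not carry over. Pictures are saved under pics/ and viewed, about 8 in all and at most 12, crops included, and the job is handed in when it is done.

Besides the shell and the picture viewer there is one more tool, called after ">>>" as name(argument=value, ...), one argument or row to a line, values as JSON. jog_arm: Moves the arm, as the interface text tells. Shift numbers are shares of 0.5 m and turn numbers shares of 0.15 rad, none past 1 either way. Its arguments: {"type":"object","properties":{"increments":{"type":"array"},"gripper":{"type":"number"},"grip_force":{"type":"number"}},"required":["increments"]}

```bash
mkdir -p pics; cat > h.py <<'E'
import numpy as np, cv2
from rig import env, viewer
def ray(cam,rc):
    m=viewer.camera_model(cam); f=210/np.tan(np.radians(m['vertical_fov'])/2)
    d=np.array([(rc[1]-m['cx'])/f,(rc[0]-m['cy'])/f]); s=d.copy()
    for _ in range(30): s=d/(1+m['k1']*(s@s))
    R=np.array(m['R']);t=np.array(m['t'])
    return -R.T@t, R.T@np.append(s,1)
def at_z(cam,rc,z):
    c,d=ray(cam,rc); return c+d*(z-c[2])/d[2]
def proj(cam,X):
    m=viewer.camera_model(cam); f=210/np.tan(np.radians(m['vertical_fov'])/2)
    p=np.array(m['R'])@np.array(X)+np.array(m['t']); s=p[:2]/p[2]; s=s*(1+m['k1']*(s@s))
    return [s[1]*f+m['cy'],s[0]*f+m['cx']]
def tri(a,b):
    (c1,d1),(c2,d2)=ray('scene',a),ray('top',b)
    A=np.c_[d1,-d2]; k=np.linalg.lstsq(A,c2-c1,rcond=None)[0]
    p,q=c1+k[0]*d1,c2+k[1]*d2
    return (p+q)/2,np.linalg.norm(p-q)
def snap(cam,name):
    im=viewer.snapshot(cam); cv2.imwrite(f'pics/{name}.png',cv2.cvtColor(im,cv2.COLOR_RGB2BGR)); return im
E
python3 - <<'E'
from h import *
np.set_printoptions(precision=4,suppress=True)
for c in('scene','top'): snap(c,c+'1'); print(c,ray(c,(210,280)))
for n in('gate_lip','selector_grip','branch','starter','plane','mallet','glue','square'):
    a=viewer.landmark_of('scene',n);b=viewer.landmark_of('top',n)
    print(n,[(x['at'],round(x['p'],2)) for x in a[:2]],[(x['at'],round(x['p'],2)) for x in b[:2]])
    if a and b: print('   ',*tri(a[0]['at'],b[0]['at']))
s=env.read_state(); print(s)
E
```

```text
scene (array([1.1981, 0.5061, 1.3234]), array([-0.4059, -0.3414, -0.8478]))
top (array([0.3575, 0.0095, 1.6704]), array([ 0.1594, -0.0201, -0.9871]))
gate_lip [([125.8, 257.9], 0.84)] [([252.3, 333.1], 0.62)]
    [ 0.4833 -0.1709  0.2031] 0.008663574488040922
selector_grip [([202.4, 364.8], 0.54)] [([268.4, 214.0], 0.51), ([267.2, 206.9], 0.45)]
    [0.4337 0.1718 0.0854] 0.01117347637464458
branch [([171.0, 263.0], 0.8)] [([259.9, 322.6], 0.68)]
    [ 0.4773 -0.1647 -0.0149] 0.009213523516475744
starter [([221.5, 361.8], 0.74)] [([268.6, 210.8], 0.94)]
    [0.4396 0.1855 0.    ] 0.0008309656178848233
plane [([255.4, 225.8], 0.9)] [([160.4, 287.8], 0.71), ([209.7, 426.3], 0.35)]
    [ 0.7846 -0.0449  0.0091] 0.0031104700195735057
mallet [([304.7, 438.5], 0.61), ([147.0, 159.0], 0.61)] [([267.2, 212.2], 0.68), ([237.9, 109.2], 0.59)]
    [ 0.4302  0.3554 -0.2447] 0.30181615584870336
glue [([150.0, 157.3], 0.61)] [([209.4, 424.6], 0.93)]
    [ 0.6421 -0.4823 -0.0026] 0.0076240878912612504
square [([188.9, 168.6], 0.94)] [([181.3, 374.3], 0.93)]
    [ 0.7282 -0.3256  0.0135] 0.016160982084985044
{'clock': 0.9, 'joint_pos': array([ 1.0608,  0.3262, -0.1926,  1.052 ,  0.    ,  1.4366]), 'qd': array([ 0.0001,  0.0001, -0.    , -0.0032, -0.0001, -0.0009]), 'joint_torque': array([ -0.0031, -44.3316,  26.2759,   0.001 ,  -0.0003,   0.    ]), 'tool_pos': array([0.2019, 0.5116, 0.1951]), 'eef_rot': array([ 3.1416, -0.    ,  2.7658]), 'contact_force': array([-0.1461, -1.0756, -0.9139]), 'moment': array([-0.0301,  0.0324, -0.0379]), 'opening': 0.08543933792965819}
```

```bash
python3 - <<'E'
import cv2
a=cv2.imread('pics/top1.png')[150:360,140:420]; b=cv2.imread('pics/scene1.png')[80:290,180:460]
cv2.imwrite('pics/topc.png',cv2.resize(a,None,fx=2.85,fy=2.85,interpolation=cv2.INTER_CUBIC))
cv2.imwrite('pics/scenec.png',cv2.resize(b,None,fx=2.85,fy=2.85,interpolation=cv2.INTER_CUBIC))
E
```

```text
(no output)
```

View pics/topc.png

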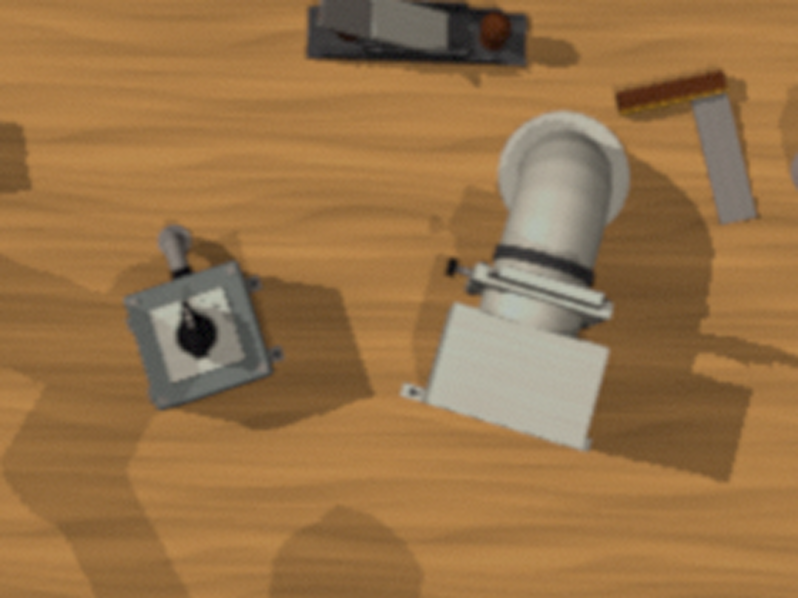

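View pics/scenec.png

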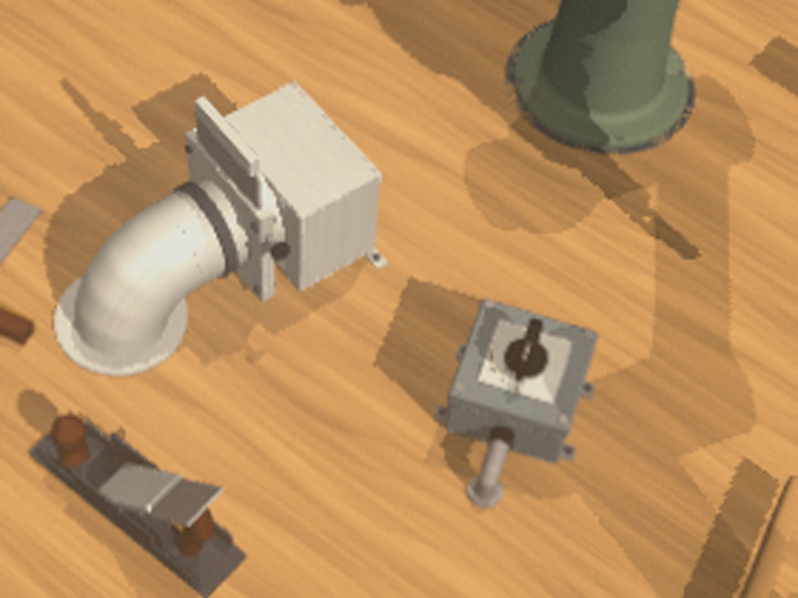

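View pics/scene1.png

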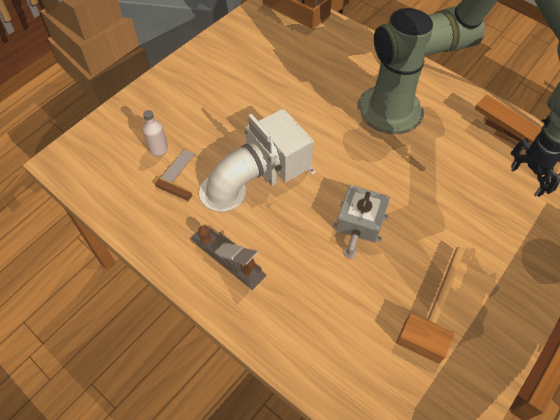

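```bash
cat > fit.py <<'E'
from h import *
from scipy.optimize import least_squares
np.set_printoptions(precision=4,suppress=True)
T=lambda u,v:('top',(v/2.85+150-.3,u/2.85+140-.3)); S=lambda u,v:('scene',(v/2.85+80-.3,u/2.85+180-.3))
def W(p,q): c,s=np.cos(p[2]),np.sin(p[2]); return [p[0]+c*q[0]-s*q[1],p[1]+s*q[0]+c*q[1],q[2]]
def run(f,p0,n):
    r=least_squares(lambda p:np.concatenate([np.subtract(proj(c,W(p,q)),rc) for q,(c,rc) in f(p)]),p0,loss='soft_l1')
    e=np.array([np.subtract(proj(c,W(r.x,q)),rc) for q,(c,rc) in f(r.x)]); print(n,r.x); print(e.round(1).tolist()); return r.x
a=.062
st=run(lambda p:[((a,a,.08),T(126,298)),((a,-a,.08),T(236,263)),((-a,a,.08),T(160,408)),((-a,-a,.08),T(271,374)),
 ((-a,-a,.08),S(485,300)),((-a,a,.08),S(597,333)),((a,-a,.08),S(450,405)),((a,a,.08),S(566,430))],[.44,.18,.2],'starter')
br=run(lambda p:[((-.136,.08,.128),T(428,402)),((-.136,-.08,.128),T(587,448)),((p[4],.08,.128),T(457,304)),((p[4],-.08,.128),T(608,347)),
 ((-.136,-.08,.128),S(292,84)),((-.136,.08,.128),S(380,178)),((p[4],.08,.128),S(300,218)),
 ((0,.05,.192+p[3]),T(478,266)),((0,-.05,.192+p[3]),T(606,298)),((0,-.05,.192+p[3]),S(200,97)),((0,.05,.192+p[3]),S(258,160))],[.48,-.17,-.2,0,-.02],'branch')
def draw(cam,off,out,ext=None):
    im=cv2.imread(f'pics/{cam}1.png')[off[0]:off[0]+210,off[1]:off[1]+280]; im=cv2.resize(im,None,fx=2.85,fy=2.85,interpolation=cv2.INTER_CUBIC)
    def poly(p,pts,col):
        P=[proj(cam,W(p,q)) for q in pts]; P=np.array([[(c+.3-off[1])*2.85,(r+.3-off[0])*2.85] for r,c in P])
        cv2.polylines(im,[np.int32(P*8)],True,col,1,cv2.LINE_AA,3)
    rect=lambda x0,x1,y,z:[(x0,-y,z),(x1,-y,z),(x1,y,z),(x0,y,z)]
    poly(st,rect(-a,a,a,.08),(0,0,255)); poly(st,rect(-.039,.039,.039,.081),(0,255,0)); poly(st,rect(-.026,.026,.007,.122),(255,0,255))
    poly(br,rect(-.136,br[4],.08,.128),(0,0,255)); poly(br,rect(-.008,.008,.07,.148),(0,255,0)); poly(br,rect(-.006,.006,.05,.192+br[3]),(255,0,255)); poly(br,rect(-.006,.006,.05,.168+br[3]),(255,0,0))
    return im
t=draw('top',(150,140),''); s=draw('scene',(80,180),'')
cv2.imwrite('pics/fit_t.png',t); cv2.imwrite('pics/fit_s.png',s)
E
python3 fit.py; python3 -c "
import cv2,numpy as np
t=cv2.imread('pics/fit_t.png');s=cv2.imread('pics/fit_s.png')
r=lambda i:cv2.resize(i,(400,300))
m=np.vstack([np.hstack([t[230:430,80:480],t[230:430,400:798][:, :400] if 0 else cv2.copyMakeBorder(t[230:430,400:798],0,0,0,2,0)]),np.hstack([s[70:370,140:540],s[220:520,398:798]])]);cv2.imwrite('pics/fit.png',m)"
```

```text
starter [0.4411 0.1821 0.3411]
[[-0.9, -1.3], [-1.8, 0.4], [1.0, -0.9], [-0.7, 0.9], [-1.2, -0.6], [-0.4, 1.1], [-4.0, -0.7], [0.5, 1.3]]
branch [ 0.488  -0.1662 -0.2557  0.0251 -0.0349]
[[-0.3, 0.1], [-0.7, -1.0], [-0.4, -0.6], [-0.0, 0.5], [-0.4, -0.0], [-1.1, 0.3], [0.4, 0.8], [1.1, 8.1], [0.0, -1.1], [0.1, -0.3], [-0.2, -0.7]]
```

View pics/fit.png

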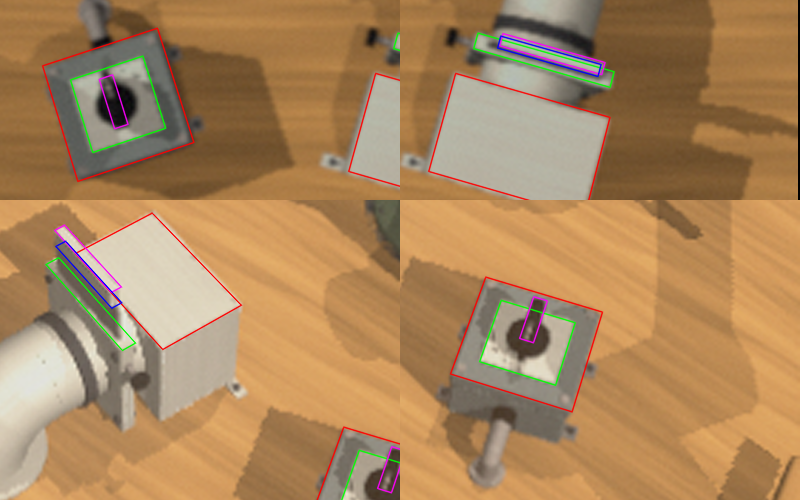

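The overlay agrees with both pictures. The branch is at (0.488, -0.166) with yaw -0.256, and the gate is about 25 mm up, so the lip centre is at z ≈ 0.205. The starter is at (0.441, 0.182) with yaw ≈ 0.34, and the selector is at off. Next I raise the arm and twist toward the lip's orientation.

>>> jog_arm(
  increments=[
    [[0,0,-0.028],0.97],
    [[0,0,-0.028],0.97],
    [[0,0,-0.028],0.97],
    [[0,0,-0.028],0.97],
    [[0,0,-0.028],0.97],
    [[0,0,-0.028],0.97],
    [[0,0,-0.028],0.97],
    [[0,0,-0.028],0.97],
    [[0,0,-0.028],0.97],
    [[0,0,-0.028],0.97],
  ],
  gripper=1,
)

```text
clock: 1.9
tool_pos: [0.201, 0.5101, 0.338]
eef_rot: [-3.141, 0.005, 1.265]
contact_force: [-0.2, -0.5, 0.5]
opening: 0.0858
```

>>> jog_arm(
  increments=[
    [[-0.07,0.06,0],0],
    [[-0.07,0.06,0],0],
    [[-0.07,0.06,0],0],
    [[-0.07,0.06,0],0],
    [[-0.07,0.06,0],0],
    [[-0.07,0.06,0],0],
    [[-0.07,0.06,0],0],
    [[-0.07,0.06,0],0],
    [[-0.07,0.06,0],0],
    [[-0.07,0.06,0],0],
    [[-0.07,0.06,0],0],
    [[-0.07,0.06,0],0],
    [[-0.07,0.06,0],0],
    [[-0.07,0.06,0],0],
    [[-0.07,0.06,0],0],
    [[0,0,0],0],
    [[0,0,0],0],
  ],
)

```text
clock: 3.6
tool_pos: [0.4827, -0.1494, 0.3413]
eef_rot: [3.133, -0.004, 1.265]
contact_force: [-0.4, -0.5, -0.0]
opening: 0.0853
```

```bash
cat >> h.py <<'E'
def go(x,y,z,yaw):
    from scipy.spatial.transform import Rotation as Ro
    s=env.read_state(); R=Ro.from_euler('xyz',s['eef_rot']).as_matrix(); d=R.T@(np.array([x,y,z])-s['tool_pos'])
    tw=-(yaw-s['eef_rot'][2]+np.pi)%(2*np.pi)
    tw=-((yaw-s['eef_rot'][2]+np.pi)%(2*np.pi)-np.pi)
    print('clock',s['clock'],'pos',s['tool_pos'].round(4),s['eef_rot'].round(3),'F',s['contact_force'].round(1),'M',s['moment'].round(2),'open',round(s['opening'],4),'\nshares',(d/.5).round(4),'twist',round(tw/.15,3),'j',s['joint_pos'].round(3))
E
python3 -c "
from h import *
go(.488,-.166,.186,1.315)"
```

```text
clock 3.6 pos [ 0.4827 -0.1494  0.3413] [ 3.133 -0.004  1.265] F [-0.4 -0.5 -0. ] M [-0.    0.02 -0.02] open 0.0853 
shares [-0.0296  0.0172  0.3107] twist -0.333 j [-0.45   0.179 -0.018  1.365  0.005  1.427]
```

>>> jog_arm(
  increments=[
    [[-0.03,0.017,0.02],-0.33],
    [[0,0,0.05],0],
    [[0,0,0.06],0],
    [[0,0,0.06],0],
    [[0,0,0.06],0],
    [[0,0,0.04],0],
    [[0,0,0.02],0],
    [[0,0,0],0],
  ],
)

```text
clock: 4.4
tool_pos: [0.4868, -0.1572, 0.1846]
eef_rot: [3.128, -0.004, 1.328]
contact_force: [0.5, 1.1, 0.2]
opening: 0.0855
```

```bash
python3 -c "
from h import *
go(.488,-.166,.186,1.315)
snap('scene','s2');snap('top','t2')
a=cv2.imread('pics/s2.png')[70:220,170:370];b=cv2.imread('pics/t2.png')[180:330,240:440]
cv2.imwrite('pics/lip.png',cv2.resize(np.hstack([a,b]),None,fx=2,fy=2,interpolation=cv2.INTER_CUBIC))"
```

```text
clock 4.4 pos [ 0.4868 -0.1572  0.1846] [ 3.128 -0.004  1.328] F [0.5 1.1 0.2] M [ 0.04  0.04 -0.  ] open 0.0855 
shares [-0.0166  0.0066 -0.0028] twist 0.087 j [-0.461  0.252 -0.324  0.982  0.007  1.352]
```

View pics/lip.png

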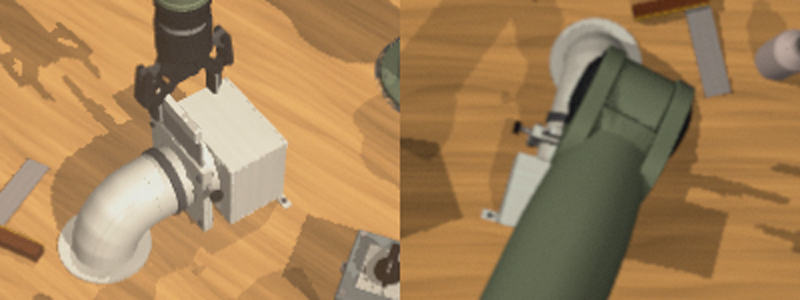

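```bash
python3 -c "
from h import *
p=env.read_state()['tool_pos']; u=np.array([.967,-.253,0])
f=lambda X:[(round((c-170)*2),round((r-70)*2)) for r,c in [proj('scene',X)]]
for k in(-.05,0,.05): print(k,f(p+k*u+[0,0,.013]),f(p+k*u+[0,0,.08]))
v=np.array([.253,.967,0]);L=np.array([.488,-.166,.217])
print('lip',f(L-.05*v),f(L),f(L+.05*v))
print(viewer.landmark_of('scene','gate_lip'))
print(proj('scene',L-[0,0,.012]))
"
```

```text
-0.05 [(212, 105)] [(212, 73)]
0 [(184, 120)] [(182, 88)]
0.05 [(154, 136)] [(151, 104)]
lip [(159, 88)] [(179, 109)] [(199, 131)]
[{'at': [127.8, 257.9], 'p': 0.91}, {'at': [220.0, 360.4], 'p': 0.48}]
[np.float64(127.41640306758791), np.float64(259.6039540579761)]
```

```bash
python3 -c "
from h import *
p=env.read_state()['tool_pos']; u=np.array([.967,-.253,0])
im=cv2.imread('pics/s2.png')[70:170,210:310];im=cv2.resize(im,None,fx=6,fy=6,interpolation=cv2.INTER_CUBIC)
def dot(X,c):
    r,q=proj('scene',X); cv2.circle(im,(int((q-210+.5)*6),int((r-70+.5)*6)),3,c,-1)
for k in(-.05,0,.05): dot(p+k*u+[0,0,.013],(0,0,255)); dot(p+k*u+[0,0,.08],(0,255,0))
v=np.array([.253,.967,0]);L=np.array([.488,-.166,.217])
for k in(-.05,0,.05): dot(L+k*v,(255,0,255))
cv2.imwrite('pics/lip2.png',im)
"
```

```text
(no output)
```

View pics/lip2.png

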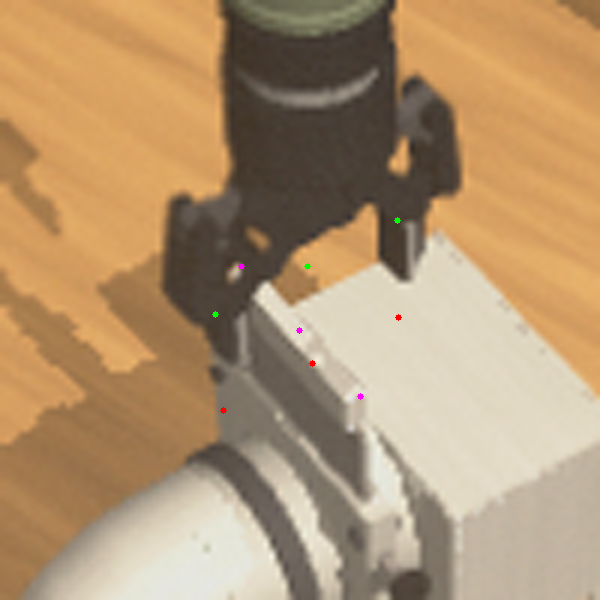

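```bash
python3 -c "
from h import *
p=np.array([.2019,.5116,.1951]); u=np.array([.367,.930,0])
im=cv2.imread('pics/scene1.png')[110:210,460:560];im=cv2.resize(im,None,fx=6,fy=6,interpolation=cv2.INTER_CUBIC)
def dot(X,c):
    r,q=proj('scene',X); cv2.circle(im,(int((q-460+.5)*6),int((r-110+.5)*6)),4,c,-1)
for k in(-.05,0,.05): dot(p+k*u+[0,0,.013],(0,0,255)); dot(p+k*u+[0,0,.08],(0,255,0))
cv2.imwrite('pics/tip.png',im)
"
```

```text
(no output)
```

View pics/tip.png

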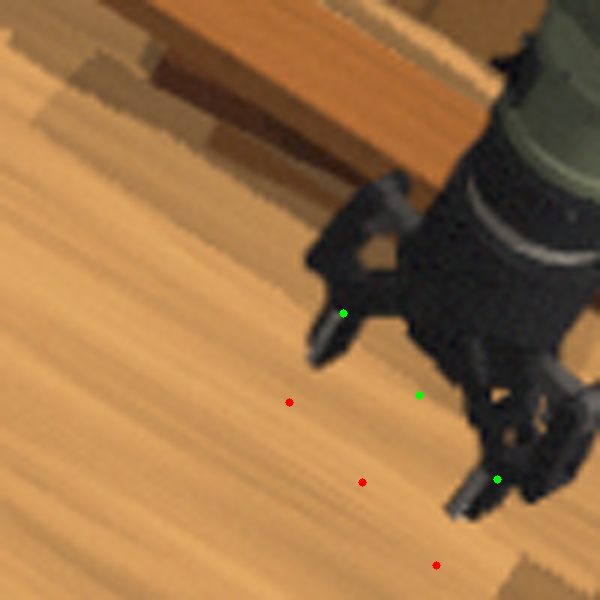

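Both pictures show the open fingertips about 30 mm further back along the tool than my dots. I'll go 15 mm lower, where the pads meet the lip whichever is right, and shift sideways to the lip's middle before closing.

>>> jog_arm(
  increments=[
    [[-0.018,0.006,0.0],0.08],
    [[-0.005,0,0.03],0],
    [[0,0,0],0],
  ],
)

```text
clock: 4.85
tool_pos: [0.4917, -0.1731, 0.1753]
eef_rot: [3.117, -0.001, 1.314]
contact_force: [-0.9, 0.1, 0.0]
opening: 0.0853
```

>>> jog_arm(
  increments=[
    [[0,0,0],0],
    [[0,0,0],0],
    [[0,0,0],0],
    [[0,0,0],0],
    [[0,0,0],0],
    [[0,0,0],0],
    [[0,0,0],0],
    [[0,0,0],0],
  ],
  gripper=-1,
  grip_force=50,
)

```text
clock: 5.65
tool_pos: [0.488, -0.1736, 0.1772]
eef_rot: [3.123, 0.002, 1.312]
contact_force: [-1.4, 0.2, -0.2]
opening: 0.0088
```

```bash
python3 -c "
from h import *
go(.488,-.166,.252,1.315)
snap('scene','s3')
p=env.read_state()['tool_pos']
im=cv2.imread('pics/s3.png')[70:170,210:310];im=cv2.resize(im,None,fx=6,fy=6,interpolation=cv2.INTER_CUBIC)
def dot(X,c):
    r,q=proj('scene',X); cv2.circle(im,(int((q-210+.5)*6),int((r-70+.5)*6)),3,c,-1)
dot(p,(0,0,255)); dot(p+[0,0,.019],(0,255,0)); dot(p+[0,0,.073],(255,0,0))
cv2.imwrite('pics/lip3.png',im)"
```

```text
clock 5.65 pos [ 0.488  -0.1736  0.1772] [3.123e+00 2.000e-03 1.312e+00] F [-1.4  0.2 -0.2] M [-0.09  0.24 -0.05] open 0.0088 
shares [ 0.0145 -0.0012 -0.1497] twist -0.02 j [-0.486  0.265 -0.326  0.961  0.003  1.343]
```

View pics/lip3.png

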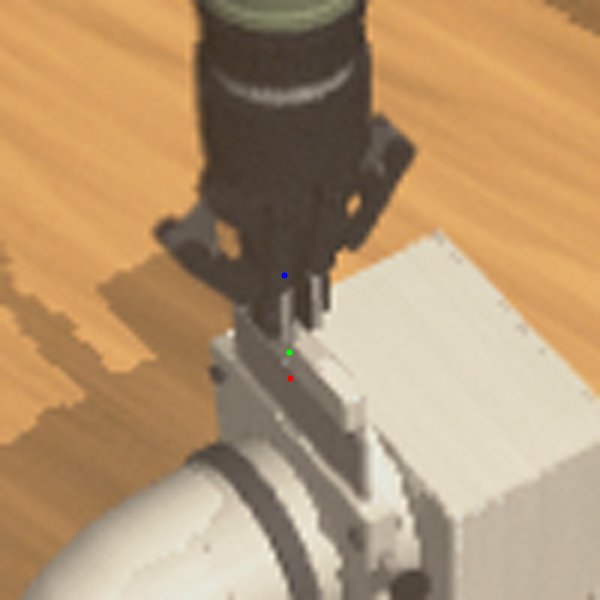

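>>> jog_arm(
  increments=[
    [[0,0,0],0],
    [[0,0,0],0],
    [[0,0,0],0],
    [[0.012,0,0.02],0],
    [[0,0,0.02],0],
    [[0,0,0],0],
    [[0,0,0],0],
  ],
  gripper=0,
)

```text
clock: 6.4
tool_pos: [0.4914, -0.1671, 0.1556]
eef_rot: [3.121, 0.001, 1.313]
contact_force: [-0.7, 0.4, 1.5]
opening: 0.0429
```

>>> jog_arm(
  increments=[
    [[0,0,0],0],
    [[0,0,0],0],
    [[0,0,0],0],
    [[0,0,0],0],
    [[0,0,0],0],
    [[0,0,0],0],
    [[0,0,0],0],
  ],
  gripper=-1,
  grip_force=50,
)

```text
clock: 7.1
tool_pos: [0.4902, -0.1668, 0.1552]
eef_rot: [3.123, 0.0, 1.311]
contact_force: [0.7, -0.1, -0.2]
opening: 0.0109
```

>>> jog_arm(
  increments=[
    [[0,0,-0.02],0],
    [[0,0,-0.02],0],
    [[0,0,-0.02],0],
    [[0,0,-0.02],0],
  ],
)

```text
clock: 7.5
tool_pos: [0.4902, -0.1667, 0.1961]
eef_rot: [3.124, -0.001, 1.311]
contact_force: [4.1, -1.3, -6.4]
opening: 0.0109
```

>>> jog_arm(
  increments=[
    [[0,0,-0.02],0],
    [[0,0,-0.02],0],
    [[0,0,-0.02],0],
    [[0,0,-0.02],0],
    [[0,0,0],0],
  ],
)

```text
clock: 8.0
tool_pos: [0.4904, -0.1668, 0.2423]
eef_rot: [3.12, -0.0, 1.311]
contact_force: [0.5, 1.4, 1.9]
opening: 0.0111
```

>>> jog_arm(
  increments=[
    [[0,0,-0.008],0],
    [[0,0,0],0],
  ],
)

```text
clock: 8.2
tool_pos: [0.4903, -0.1668, 0.2447]
eef_rot: [3.121, -0.001, 1.311]
contact_force: [2.8, -0.6, 0.7]
opening: 0.0107
```

>>> jog_arm(
  increments=[
    [[0,0,-0.01],0],
  ],
)

```text
clock: 8.3
tool_pos: [0.4899, -0.1666, 0.2452]
eef_rot: [3.125, -0.002, 1.311]
contact_force: [21.7, -9.1, -59.4]
opening: 0.011
```

```bash
python3 -c "
from h import *
go(.4902,-.1667,.26,1.315)
snap('scene','s4')
im=cv2.imread('pics/s4.png')[50:170,210:310];im=cv2.resize(im,None,fx=5,fy=5,interpolation=cv2.INTER_CUBIC)
v=np.array([.253,.967,0]);L=np.array([.488,-.166,.304])
for k in(-.05,0,.05):
    r,q=proj('scene',L+k*v); cv2.circle(im,(int((q-210+.5)*5),int((r-50+.5)*5)),3,(255,0,255),-1)
cv2.imwrite('pics/lip4.png',im)"
```

```text
clock 8.3 pos [ 0.4899 -0.1666  0.2452] [ 3.125e+00 -2.000e-03  1.311e+00] F [ 21.7  -9.1 -59.4] M [-1.59 -3.5  -0.3 ] open 0.011 
shares [-0.0001  0.0011 -0.0297] twist -0.028 j [-0.474  0.222 -0.204  1.128  0.005  1.357]
```

View pics/lip4.png

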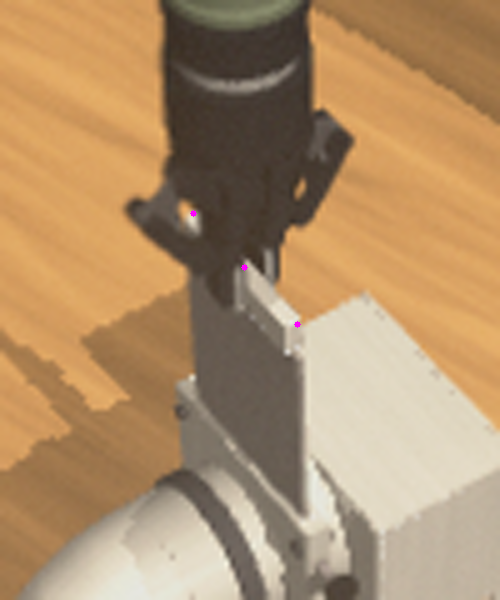

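The gate is at its upper stop: the push reads 59 N, the tool has risen 90 mm, and the lip dots at 0.112 m lie on the lip. I'll release and retreat upward.

>>> jog_arm(
  increments=[
    [[0,0,0],0],
    [[0,0,0.002],0],
    [[0,0,0],0],
  ],
)

```text
clock: 8.65
tool_pos: [0.49, -0.1666, 0.2433]
eef_rot: [3.127, -0.002, 1.31]
contact_force: [4.5, -0.2, -6.2]
opening: 0.0107
```

>>> jog_arm(
  increments=[
    [[0,0,0],0],
    [[0,0,0],0],
    [[0,0,0],0],
    [[0,0,0],0],
    [[0,0,-0.03],0],
    [[0,0,-0.06],0],
    [[0,0,-0.06],0],
    [[0,0,0],0],
  ],
  gripper=0.2,
)

```text
clock: 9.45
tool_pos: [0.4871, -0.1659, 0.323]
eef_rot: [3.127, -0.001, 1.313]
contact_force: [0.1, -0.1, -0.4]
opening: 0.0514
```

```bash
python3 -c "
from h import *
go(.441,.182,.2,3.48)
snap('scene','s5'); print(viewer.landmark_of('scene','gate_lip')[:1], proj('scene',[.488,-.166,.292]))
"
```

```text
clock 9.45 pos [ 0.4871 -0.1659  0.323 ] [ 3.127e+00 -1.000e-03  1.313e+00] F [ 0.1 -0.1 -0.4] M [-0.03 -0.01 -0.02] open 0.0514 
shares [ 0.6489 -0.2704  0.2427] twist -14.449 j [-0.475  0.194 -0.045  1.318  0.004  1.354]
[{'at': [106.7, 257.5], 'p': 0.81}] [np.float64(106.16516689830961), np.float64(258.5412557198137)]
```

>>> jog_arm(
  increments=[
    [[0.082,-0.034,0],0],
    [[0.082,-0.034,0],0],
    [[0.082,-0.034,0],0],
    [[0.082,-0.034,0],0],
    [[0.082,-0.034,0],0],
    [[0.082,-0.034,0],0],
    [[0.082,-0.034,0],0],
    [[0.082,-0.034,0],0],
    [[0,0,0],-0.97],
    [[0,0,0.01],-0.97],
    [[0,0,0.02],-0.97],
    [[0,0,0.02],-0.97],
    [[0,0,0.02],-0.97],
    [[0,0,0.02],-0.97],
    [[0,0,0.02],-0.97],
    [[0,0,0.02],-0.97],
    [[0,0,0.02],-0.97],
    [[0,0,0.02],-0.97],
  ],
)

```text
clock: 11.35
tool_pos: [0.422, 0.1988, 0.2074]
eef_rot: [-3.13, -0.019, 2.801]
contact_force: [-0.1, 0.6, 0.3]
opening: 0.0517
```

```bash
python3 -c "
from h import *
go(.441,.182,.15,3.48)
"
```

```text
clock 11.35 pos [0.422  0.1988 0.2074] [-3.13  -0.019  2.801] F [-0.1  0.6  0.3] M [ 0.01 -0.01 -0.04] open 0.0517 
shares [-0.0493 -0.0175  0.1141] twist -4.526 j [ 0.281  0.182 -0.354  1.058  0.002  0.621]
```

>>> jog_arm(
  increments=[
    [[-0.049,-0.017,0],0],
    [[0,0,0],-0.9],
    [[0,0,0],-0.9],
    [[0,0,0],-0.9],
    [[0,0,0],-0.9],
    [[0,0,0],-0.85],
    [[0,0,0],0],
  ],
)

```text
clock: 12.05
tool_pos: [0.4339, 0.1796, 0.1956]
eef_rot: [3.136, -0.043, -2.785]
contact_force: [0.3, -0.8, 0.4]
opening: 0.0513
```

```bash
python3 -c "
from h import *
snap('scene','s6'); print(viewer.landmark_of('scene','selector_grip')[:1],viewer.landmark_of('scene','starter')[:1],proj('scene',[.441,.182,.111]),proj('scene',[.441,.182,0]))
go(.441,.182,.12,3.48)
p=env.read_state()['tool_pos']
im=cv2.imread('pics/s6.png')[140:260,310:430];im=cv2.resize(im,None,fx=5,fy=5,interpolation=cv2.INTER_CUBIC)
def dot(X,c):
    r,q=proj('scene',X); cv2.circle(im,(int((q-310+.5)*5),int((r-140+.5)*5)),3,c,-1)
b=np.array([np.cos(.341),np.sin(.341),0])
for k in(-.026,0,.026): dot(np.array([.441,.182,.122])+k*b,(255,0,255))
dot(p+[0,0,.028],(0,0,255)); dot(p+[0,0,.1],(0,0,255))
cv2.imwrite('pics/sel.png',im)"
```

```text
[{'at': [202.6, 361.6], 'p': 0.79}] [{'at': [223.4, 362.2], 'p': 0.56}] [np.float64(200.8017709096621), np.float64(365.5390610519567)] [np.float64(221.1364737333913), np.float64(360.4226543783108)]
clock 12.2 pos [0.4344 0.1798 0.1961] [ 3.136 -0.042 -2.787] F [0.3 0.8 0.3] M [-0.02  0.01  0.05] open 0.0514 
shares [-0.0203 -0.0012  0.1515] twist 0.108 j [ 0.235  0.213 -0.345  1.055  0.    -0.12 ]
```

View pics/sel.png

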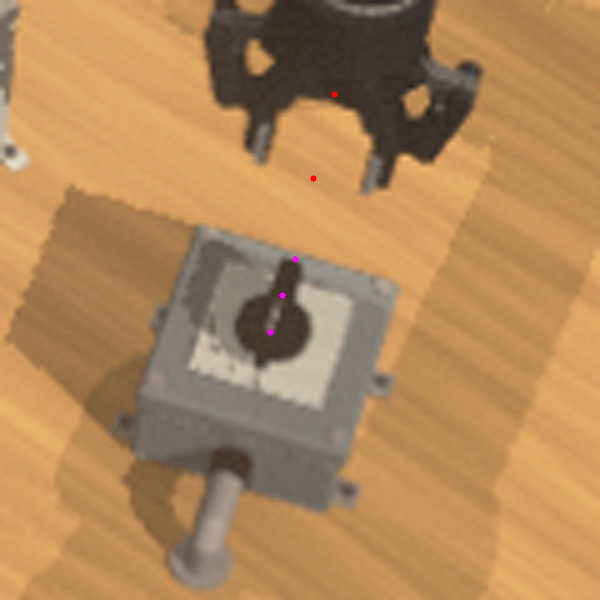

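>>> jog_arm(
  increments=[
    [[-0.02,-0.001,0],-0.05],
    [[-0.002,0,0.05],0],
    [[-0.002,0,0.06],0],
    [[-0.002,0,0.06],0],
    [[-0.001,0,0.03],0],
    [[0,0,0],0],
  ],
)

```text
clock: 12.8
tool_pos: [0.4493, 0.1848, 0.0931]
eef_rot: [3.137, -0.035, -2.785]
contact_force: [0.3, 0.4, 0.7]
opening: 0.0512
```

```bash
python3 -c "
from h import *
go(.441,.182,.072,3.48)
"
```

```text
clock 12.8 pos [0.4493 0.1848 0.0931] [ 3.137 -0.035 -2.785] F [0.3 0.4 0.7] M [0.04 0.01 0.02] open 0.0512 
shares [0.0161 0.0004 0.0429] twist 0.119 j [ 0.238  0.335 -0.466  0.804  0.001 -0.119]
```

>>> jog_arm(
  increments=[
    [[0.016,0,0.02],0.12],
    [[0,0,0.022],0],
    [[0,0,0],0],
  ],
)

```text
clock: 13.1
tool_pos: [0.4437, 0.1825, 0.0729]
eef_rot: [3.138, -0.032, -2.805]
contact_force: [-0.2, -0.5, -0.3]
opening: 0.0513
```

```bash
python3 -c "
from h import *
go(.441,.182,.071,3.48)
snap('scene','s7')
im=cv2.imread('pics/s7.png')[140:240,310:430];im=cv2.resize(im,None,fx=5,fy=5,interpolation=cv2.INTER_CUBIC)
cv2.imwrite('pics/sel2.png',im)"
```

```text
clock 13.1 pos [0.4437 0.1825 0.0729] [ 3.138 -0.032 -2.805] F [-0.2 -0.5 -0.3] M [-0.01 -0.06  0.06] open 0.0513 
shares [0.0054 0.0008 0.004 ] twist -0.012 j [ 0.236  0.349 -0.509  0.745  0.001 -0.101]
```

View pics/sel2.png

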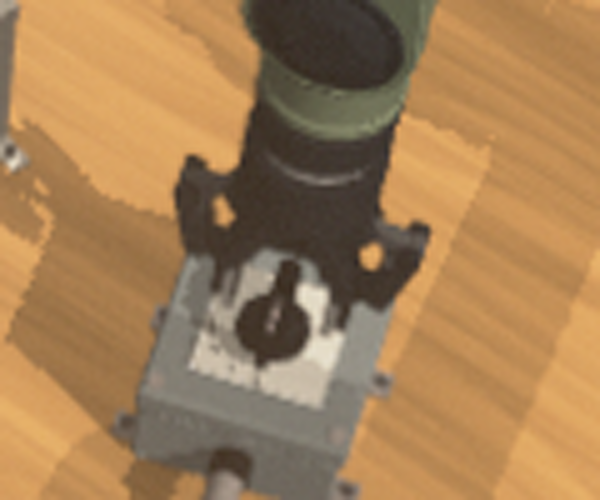

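>>> jog_arm(
  increments=[
    [[0.004,0,0.003],0],
    [[0,0,0],0],
    [[0,0,0],0],
    [[0,0,0],0],
    [[0,0,0],0],
    [[0,0,0],0],
  ],
  gripper=-1,
  grip_force=90,
)

```text
clock: 13.75
tool_pos: [0.4444, 0.1821, 0.074]
eef_rot: [3.139, -0.028, -2.805]
contact_force: [-0.2, -0.3, -2.6]
opening: 0.0112
```

>>> jog_arm(
  increments=[
    [[0,0,0],0.5],
    [[0,0,0],0.5],
    [[0,0,0],0.5],
    [[0,0,0],0.5],
  ],
)

```text
clock: 14.15
tool_pos: [0.4446, 0.181, 0.074]
eef_rot: [-3.133, -0.027, -3.115]
contact_force: [-0.3, -2.0, -0.4]
opening: 0.0115
```

```bash
python3 -c "
from h import *
go(.441,.182,.071,3.48-1.37)
"
```

```text
clock 14.15 pos [0.4446 0.181  0.074 ] [-3.133 -0.027 -3.115] F [-0.3 -2.  -0.4] M [-0.16 -0.03  0.05] open 0.0115 
shares [0.0071 0.0023 0.0062] twist 7.055 j [ 0.235  0.345 -0.511  0.743 -0.003  0.208]
```

>>> jog_arm(
  increments=[
    [[0,0,0],0.6],
    [[0,0,0],0.6],
    [[0,0,0],0.6],
    [[0,0,0],0.6],
    [[0,0,0],0.6],
    [[0,0,0],0.6],
  ],
)

```text
clock: 14.75
tool_pos: [0.4442, 0.1788, 0.074]
eef_rot: [-3.116, -0.016, 2.606]
contact_force: [-0.2, -2.4, -0.2]
opening: 0.0115
```

```bash
python3 -c "
from h import *
go(.441,.182,.071,3.48-1.37)
"
```

```text
clock 14.75 pos [0.4442 0.1788 0.074 ] [-3.116 -0.016  2.606] F [-0.2 -2.4 -0.2] M [-0.02 -0.04 -0.  ] open 0.0115 
shares [0.0087 0.0023 0.0061] twist 3.305 j [ 0.233  0.344 -0.512  0.744 -0.007  0.769]
```

>>> jog_arm(
  increments=[
    [[0.002,0.003,0],0.6],
    [[0,0,0],0.6],
    [[0,0,0],0.6],
    [[0,0,0],0.6],
    [[0,0,0],0.6],
  ],
)

```text
clock: 15.25
tool_pos: [0.4428, 0.1771, 0.0741]
eef_rot: [-3.106, 0.001, 2.139]
contact_force: [-0.9, -3.7, -0.7]
opening: 0.0107
```

```bash
python3 -c "
from h import *
go(.441,.182,.071,3.48-1.37)
"
```

```text
clock 15.25 pos [0.4428 0.1771 0.0741] [-3.106e+00  1.000e-03  2.139e+00] F [-0.9 -3.7 -0.7] M [ 0.2  -0.21  0.35] open 0.0107 
shares [0.0101 0.0025 0.006 ] twist 0.196 j [ 0.235  0.344 -0.512  0.747 -0.013  1.237]
```

>>> jog_arm(
  increments=[
    [[0,0,0],0.3],
    [[0,0,0],0.3],
  ],
)

```text
clock: 15.45
tool_pos: [0.4424, 0.1769, 0.0741]
eef_rot: [-3.106, 0.004, 2.048]
contact_force: [-1.4, -2.2, -1.3]
opening: 0.0114
```

```bash
python3 -c "
from h import *
go(.441,.182,.071,3.48-1.37)
"
```

```text
clock 15.45 pos [0.4424 0.1769 0.0741] [-3.106  0.004  2.048] F [-1.4 -2.2 -1.3] M [ 0.17 -0.43  1.15] open 0.0114 
shares [0.0103 0.0024 0.006 ] twist -0.416 j [ 0.235  0.344 -0.513  0.748 -0.013  1.329]
```

>>> jog_arm(
  increments=[
    [[0,0,0],0.08],
    [[0,0,0],0.08],
    [[0,0,0],0.08],
    [[0,0,0],0.08],
    [[0,0,0],0.08],
  ],
)

```text
clock: 15.95
tool_pos: [0.4423, 0.1767, 0.0741]
eef_rot: [-3.106, 0.008, 1.997]
contact_force: [-0.6, -2.8, -1.4]
opening: 0.0114
```

```bash
python3 -c "
from h import *
go(.441,.182,.071,3.48-1.37)
A=snap('scene','s8')
m=lambda n:[(np.round(x['at'],1).tolist(),round(x['p'],2)) for x in viewer.landmark_of('scene',n)[:2]]
for n in('gate_lip','plane','mallet','glue','square'): print(n,m(n))
im=cv2.imread('pics/s8.png'); a=cv2.resize(im[140:240,310:410],None,fx=4,fy=4,interpolation=cv2.INTER_CUBIC);b=cv2.resize(im[70:170,220:320],None,fx=4,fy=4,interpolation=cv2.INTER_CUBIC)
cv2.imwrite('pics/end.png',np.hstack([a,b]))
d=cv2.absdiff(cv2.imread('pics/scene1.png'),im).max(2)
for n,(r,c) in dict(plane=(255,226),mallet=(337,425),mh=(285,445),glue=(135,155),square=(178,176)).items(): print(n,d[r-20:r+20,c-25:c+25].mean().round(1))
go(.441,.182,.071,3.48-1.37)
"
```

```text
clock 15.95 pos [0.4423 0.1767 0.0741] [-3.106  0.008  1.997] F [-0.6 -2.8 -1.4] M [-0.16 -0.34  2.08] open 0.0114 
shares [0.0108 0.0022 0.006 ] twist -0.756 j [ 0.236  0.343 -0.513  0.747 -0.015  1.381]
gate_lip [([107.9, 256.6], 0.97)]
plane [([253.0, 227.9], 0.73)]
mallet [([303.9, 436.5], 0.84)]
glue [([147.0, 156.9], 0.94), ([189.2, 171.7], 0.7)]
square [([189.9, 171.5], 0.98)]
plane 4.0
mallet 7.1
mh 26.2
glue 4.8
square 4.5
clock 16.25 pos [0.4423 0.1767 0.0741] [-3.106  0.008  1.996] F [-1.8 -2.4 -1.4] M [-0.22 -0.36  2.02] open 0.0113 
shares [0.0108 0.0022 0.006 ] twist -0.76 j [ 0.235  0.343 -0.513  0.747 -0.014  1.381]
```

View pics/end.png

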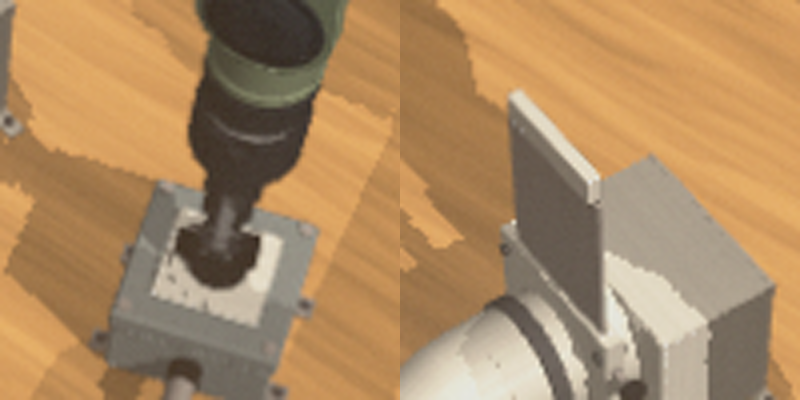

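```bash
python3 -c "
from h import *
print(env.hand_in()); s=env.read_state(); print(s['clock'],s['moment'],s['eef_rot'],s['opening'])"
```

```text
the job is handed in; nothing more can be done
None
the job is handed in; nothing more can be done
```

I opened the gate fully with the selector still at off, then turned the selector to START. I handed in at about 16 s with the gripper still holding it there. `hand_in` gives no verdict, so the result itself is unconfirmed.

- **Gate:** I lifted it about 90 mm to its upper stop, where the push briefly read about 59 N. After I let go and withdrew, the lip was within about 1 px of where a 112 mm opening should put it. The last picture still shows it fully open, with the arm well clear.
- **Selector:** The tool turned about 1.48 rad. The holding moment was a steady 2.0 Nm over the last 0.3 s, well above the spring's 0.48 Nm at most, so it is against the end stop. The joint angle itself can't be read. The extra 0.08 rad past the stop would be the arm flexing or the grip slipping slightly.
- **Tools on the bench:** The plane, mallet, glue and square were detected within about 3 px of where they started. The picture around the mallet's handle did change (mean difference 26, against 4 to 7 at the other spots). I took that for the arm's shadow and didn't check it further.

**Disagreements:**
- **Fingertip position:** The fingertips showed about 28 mm further back along the tool than the reported TCP. My first grip on the lip was therefore too shallow, so I regripped lower and used the pictures for the selector grip.
- **Gripper opening:** It read 1 to 3 mm less than the thickness of the parts it was holding.

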